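Solder and weight from behind the bottles

ROBOT

A 6-joint arm with a two-finger parallel gripper is mounted at the origin on a cart in front of the work surface, level with it; the furniture and walls round the work are solid. World frame = base frame: x ahead of the robot, y to its left, z up, the work surface at z = 0. Lengths are in mm, angles in degrees, forces in N, time in s.
With the tool pointing down it reaches from about 350 to 850 mm from the base axis. Payload 8.1 kg.
Tool frame: the origin (TCP) lies between the finger pads; the fingertips stand 25 mm ahead of it and the grasp point (between the pads) lies 6 mm ahead of it (r.tcp_to_tips is the distance from the TCP to the fingertips, in mm); z points along the fingers, y is the line along which they close (so a half turn about z gives the same grasp; the last joint's range is limited). The gripper opens to 85 mm and grips with 20 to 120 N. Pads are 22 mm wide; open, the fingers measure 114 mm over their backs; the gripper's body (76 mm by 85 mm) begins 54 mm behind the grasp point. The pads swing forward as they close: fully open they stand 13 mm farther back than shut.
Start: joints at [59.908, 7.471, 85.268, -0, 87.261, -4.893], TCP at [255.435, 542.917, 256.292] pointing down, gripper open.
Joint ranges: [-169.43, 169.43], [-51.17, 129.36], [1.28, 143.12], [-76.62, 256.62], [0, 156.53], [-152.29, 152.29]. Speed limits (degrees/s): [136.94, 136.94, 159.86, 180, 180, 180].

INTERFACE

Orientations are given as [roll, pitch, yaw] about the fixed x, y, z axes, in that order (R = Rz(yaw) Ry(pitch) Rx(roll)).
In Python, from bench import r gives the robot as it stands.
- The arm moves only by the tool apply_moves, never from a script. Its arguments are lists of equal length, an entry for each row: "angular": the turn, a rotation vector about the world's x, y, z in units of 8 degrees (1.0 is 8 degrees), a list of three; "travel": the shift along the world's x, y, z in units of 40 mm (1.0 is 40 mm), a list of three; "jaw": the opening, from 0 (shut) to 1 (fully open). A call has 1 to 20 rows; each row shifts and turns the commanded pose from where the row before left it; what a row does not reach is not made up. A row lasts 1/8 s, in which the tool goes at most 62.5 mm and 10.7 degrees, less where a joint would pass 70% of its speed; a pose out of reach is approached as far as the arm can. A call is refused whole if a number of a shift passes 1 or a number of a turn 1, either way. A call with a gripper value outside its range is refused whole. The fingers move at their own pace and stop on an object; "force" is the grip in N (left out, the last holds). Time passes only in rows, so rows that do not move let the fingers close. It gives the time, the measured TCP pose, the force, the opening and the grip force at its end, in the units of the state.
- r.sense(): the state, without advancing time (a new reading comes with each control period).
- r.snapshot(name): name is "scene" or "top" or "wrist"; returns a dict with "color" (384x512x3 uint8, red, green, blue), "fx", "fy", "cx", "cy" (pixels), "R" (3x3) and "t" (3): a world point X has camera coordinates R X + t; the wrist camera has in their place "mount" (4x4, takes a point from camera to tool coordinates, whose origin is the TCP and whose axes are the flange's). Camera axes: x right, y down, z forward; pixel columns grow to the right and rows downward; lengths in mm; the calibration is good to about 2 mm. A picture is of the moment at which its call begins: read the wrist's pose just before it. There is no depth.
- r.hand_in(): hands the job in; it is judged then, once.
The state is a dict: "time": time; "joint_pos": joint angles; "qd": joint speeds; "joint_efforts": joint torques, N m; "tool_pos": TCP position; "tcp_rot": TCP orientation; "ft_force": force on the tool from outside, world axes, zero at the start; "wrist_torque": the same for the moment, N m; "finger_gap": finger opening in mm; "grip_force": force on a finger pad.
Only numpy, scipy, OpenCV 4.12 (cv2) and the standard library are available. Lean on these libraries where they do the work, as an engineer would, in place of code of your own. Each camera call takes 0.05 s, during which the arm holds its last target. There are 200 camera calls.

TASK

The solder spool and the brass weight stand in the back of the wooden rack, behind two bottles. First stand both bottles upright on the metal side tray; then, while they stand there, set the spool upright in the middle of the round wooden dish and the brass weight upright in the middle of the square pattern card. Last, stand each bottle back in the middle of the very rack compartment it came from, knocking nothing over and leaving the tape roll and the pliers where they lie.

Things in the scene. Friction and masses are not known exactly. Their poses are not given: they have to be found in the camera images.
- capped_bottle_mid (a point): Brown bottle with a wide flat black cap, loose, 98 mm tall; round body 48 mm in diameter, straight at half height, with shoulder and cap above. The point is on its axis, half-way up (49 mm above its foot); z is up its axis. At the start in the middle of one front compartment of the rack; left or right varies.
- nozzle_bottle_mid (a point): Slimmer cream bottle with a thin pointed red nozzle, loose, 98 mm tall; straight round body 38 mm in diameter up to 74 mm, then cap and nozzle. The point is on its axis, half-way up (49 mm above its foot). At the start in the middle of the other front compartment of the rack.
- spool_mid (a point): Spool of solder wire standing on its flange, axis upright, loose: 56 mm in diameter, 40 mm tall, 0.32 kg. The point is on its axis, half-way up (20 mm). At the start in one of the two back bays of the rack.
- weight_mid (a point): Brass weight, loose, 46 mm tall, 0.28 kg: round body 39 mm in diameter and 32 mm tall, with a knob 18 mm in diameter on top. The point is on its axis, half-way up (23 mm). At the start in the other back bay of the rack.
- rack: Fixed wooden rack, 157 (x) by 172 mm (y), floor 8 mm above bench. Origin: underside, 82 mm behind its front (-x) edge, mid y. Front compartments centred at x -43, y +-40 mm (68 x 68 mm, side rails to 20 mm, front lip to 13 mm above bench, a dark inlaid line behind); back-bay things at x +24, y +-40 mm. Bay walls, 12 mm thick, along x at y 0, +-80 mm, to 42 mm above bench: grasp those along rack x; open at the back.
- side_tray: Fixed, empty metal tray, 110 mm (its x) by 180 mm (its y), 14 mm tall with 5 mm walls; its floor is 5 mm above the bench. Origin: centre of its underside. The side area for the bottles, with room for two side by side along its y.
- spool_dish: Fixed round dish of dark wood, 88 mm across, rim 10 mm tall and 4 mm thick, floor 6 mm above the bench. Origin: centre of its underside. Place for the spool.
- pattern_card: Fixed square card, 90 mm by 90 mm by 4 mm, buff with thin black pattern lines, lying flat on the bench. Origin: centre of its underside. Place for the brass weight.
- tape_mid (a point): Bystander: roll of masking tape lying flat, loose, 92 mm across, 24 mm tall; the point is its centre. To be left where it is.
- pliers_mid (a point): Bystander: pliers with red handles lying flat, loose, 188 by 60 by 13 mm; the point is at the middle of its length and height, x along it. To be left where they are.

How it is judged (in metres and radians):
On the way, in this order (a step that is already met when the one before it is completed fails the run):
1. both bottles stand released on the side tray, spool and weight still in the rack (x of capped_bottle_mid in the frame of side_tray between -0.05 and 0.05 m and y of capped_bottle_mid in the frame of side_tray between -0.085 and 0.085 m and z of each of capped_bottle_mid, nozzle_bottle_mid in the frame of side_tray below 0.062 m and angle between each of capped_bottle_mid, nozzle_bottle_mid's own z axis and vertical below 0.1 rad and contact force between each of capped_bottle, nozzle_bottle and the fingers below 0.1 N and x of nozzle_bottle_mid in the frame of side_tray between -0.05 and 0.05 m and y of nozzle_bottle_mid in the frame of side_tray between -0.085 and 0.085 m and distance of each of spool_mid, weight_mid from where it was at the start of the episode below 0.02 m), for 0.2 s.
2. spool on the dish and weight on the card, released, both bottles still on the side tray (x of capped_bottle_mid in the frame of side_tray between -0.05 and 0.05 m and y of capped_bottle_mid in the frame of side_tray between -0.085 and 0.085 m and z of each of capped_bottle_mid, nozzle_bottle_mid in the frame of side_tray below 0.062 m and angle between each of capped_bottle_mid, nozzle_bottle_mid, spool_mid, weight_mid's own z axis and vertical below 0.1 rad and contact force between each of capped_bottle, nozzle_bottle, spool, weight and the fingers below 0.1 N and x of nozzle_bottle_mid in the frame of side_tray between -0.05 and 0.05 m and y of nozzle_bottle_mid in the frame of side_tray between -0.085 and 0.085 m and horizontal distance between spool_mid and spool_dish below 0.012 m and z of spool_mid in the frame of spool_dish below 0.029 m and horizontal distance between weight_mid and pattern_card below 0.015 m and z of weight_mid in the frame of pattern_card below 0.032 m), for 0.2 s.
At the end, for the whole second after the job is handed in: Each bottle stands upright (within 0.1 rad) within 15 mm of where it stood at the start, in its own front compartment of the rack; the spool stands upright in the dish within 12 mm of its centre; the weight stands upright on the card within 15 mm of its centre; all released and at rest (distance of each of capped_bottle_mid, nozzle_bottle_mid from where it was at the start of the episode below 0.015 m and angle between each of capped_bottle_mid, nozzle_bottle_mid, spool_mid, weight_mid's own z axis and vertical below 0.1 rad and contact force between each of capped_bottle, nozzle_bottle, spool, weight and the fingers below 0.1 N and horizontal distance between spool_mid and spool_dish below 0.012 m and z of spool_mid in the frame of spool_dish below 0.029 m and horizontal distance between weight_mid and pattern_card below 0.015 m and z of weight_mid in the frame of pattern_card below 0.032 m and linear speed of each of capped_bottle, nozzle_bottle, spool, weight below 0.02 m/s); the robot touches nothing.
It fails at once if a bottle, the spool or the weight is knocked over (angle between any of capped_bottle_mid, nozzle_bottle_mid, spool_mid, weight_mid's own z axis and vertical above 0.7 rad).
It fails at once if the tape roll or the pliers are moved by more than 25 mm (distance of any of tape_mid, pliers_mid from where it was at the start of the episode above 0.025 m).
It also fails if it takes over 144 s, if anything falls off the work surface, if the arm or the gripper's body presses on something with over 40 N, if the wrist force passes 120 N, or if a joint passes its speed limit or range.

## Working session

There is one attempt and no reset: what is moved stays moved. The work goes in short steps, Python scripts to look and compute and a tool call to move; the robot and the scene stay as the last step left them, time stands still between calls to the robot, and variables do not carry over. Pictures are saved under pics/ and viewed, at most 14 in all, crops included, and the job is handed in when it is done.

Besides the shell and the picture viewer there is one more tool, called as name(argument=value, ...) on one line, values as JSON. apply_moves: Moves the arm, as the interface text tells. Its arguments: {"type":"object","properties":{"angular":{"type":"array"},"travel":{"type":"array"},"jaw":{"type":"array"},"force":{"type":"number"}},"required":["angular","travel","jaw"]}

```bash
mkdir -p pics; ls
python3 - <<'E'
from bench import r
import cv2
s=r.sense();print(s)
for n in("scene","top"):
    d=r.snapshot(n);cv2.imwrite(f"pics/{n}0.png",d["color"][:,:,::-1]);print(n,d["fx"],d["cx"],d["cy"],d["R"],d["t"])
E
```

```text
pics
{'time': 0.0, 'joint_pos': array([ 5.99101318e+01,  7.51548304e+00,  8.53285207e+01,  7.04819508e-04,
        8.72626279e+01, -4.89156445e+00]), 'qd': array([0.00630531, 0.07226445, 0.02239983, 0.04563917, 0.04643324,
       0.1194028 ]), 'joint_efforts': array([ 5.76647544e-04, -5.69379365e+01, -5.00571299e+01, -9.44421799e-05,
        1.42968542e-02, -3.16426531e-05]), 'tool_pos': array([255.15993435, 542.48445282, 255.24776214]), 'tcp_rot': array([-1.79893817e+02, -9.79388691e-03,  1.54801653e+02]), 'ft_force': array([-0.11323935, -0.0394054 , -0.78855498]), 'wrist_torque': array([-0.00239727, -0.00683671,  0.02555139]), 'grip_force': 0.0, 'finger_gap': 85.00982785649144}
scene 356.7050466613295 255.6514538876597 191.2569379001859 [[ 0.73618109 -0.67655932  0.01746085]
 [-0.43468772 -0.49245436 -0.75401279]
 [ 0.51873306  0.54749994 -0.65662762]] [-406.65693913  358.34659588  526.61254643]
top 348.44506543739556 258.08127452719475 192.5345627755648 [[-0.01140287 -0.99972406 -0.02053722]
 [-0.98233331  0.01503647 -0.18653465]
 [ 0.18679198  0.01804737 -0.9822337 ]] [108.07168937 620.53149129 933.0092599 ]
```

View pics/scene0.png

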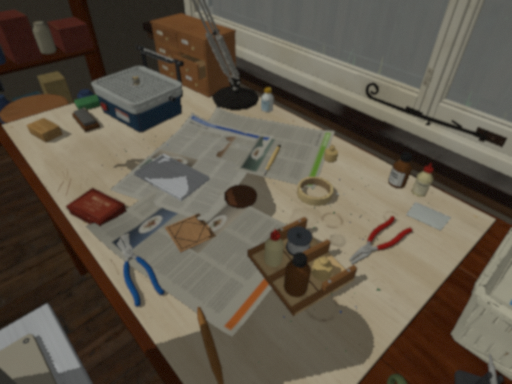

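View pics/top0.png

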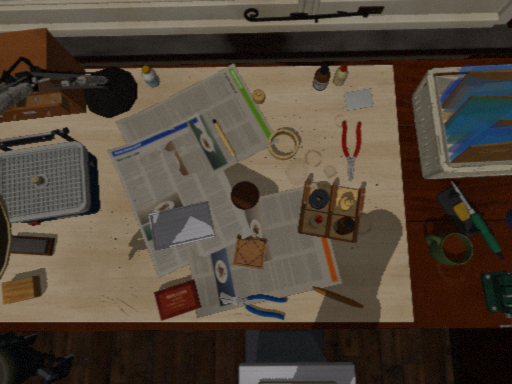

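```bash
cat > h.py <<'E'
import numpy as np,cv2
from bench import r
def ray(d,u,v,z):
    R,t=np.array(d["R"]),np.array(d["t"]);c=-R.T@t
    g=R.T@np.array([(u-d["cx"])/d["fx"],(v-d["cy"])/d["fy"],1]);return c+g*(z-c[2])/g[2]
def proj(d,X):
    p=np.array(d["R"])@np.array(X)+np.array(d["t"]);return d["cx"]+d["fx"]*p[0]/p[2],d["cy"]+d["fy"]*p[1]/p[2]
def wcam(d,s):
    from scipy.spatial.transform import Rotation as Ro
    T=np.eye(4);T[:3,:3]=Ro.from_euler('xyz',s["tcp_rot"],degrees=True).as_matrix();T[:3,3]=s["tool_pos"]
    M=np.linalg.inv(T@np.array(d["mount"]));d["R"],d["t"]=M[:3,:3],M[:3,3];return d
E
python3 - <<'E'
from h import *
c=cv2.imread("pics/top0.png")
cv2.imwrite("pics/a.png",cv2.resize(c[165:265,135:265],None,fx=6,fy=6,interpolation=cv2.INTER_CUBIC))
cv2.imwrite("pics/b.png",cv2.resize(c[165:255,285:385],None,fx=6.6,fy=6.6,interpolation=cv2.INTER_CUBIC)[:594])
E
```

```text
(no output)
```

View pics/a.png

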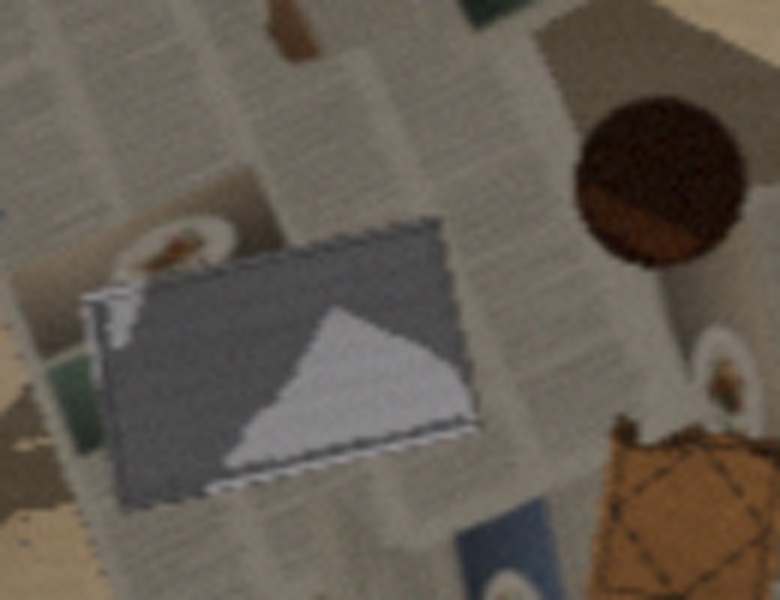

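View pics/b.png

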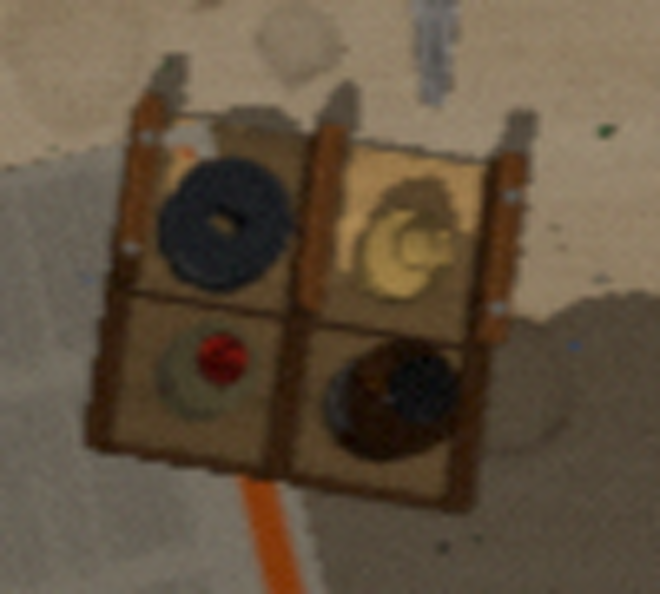

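Run:
```python
from h import *
np.set_printoptions(precision=1,suppress=True)
d=r.snapshot("top")
A=lambda x,y,z:ray(d,135+(x+.5)/6-.5,165+(y+.5)/6-.5,z)
B=lambda x,y,z:ray(d,285+(x+.5)/6.6-.5,165+(y+.5)/6.6-.5,z)
t=[A(90,297,14),A(440,222,14),A(475,430,14),A(120,505,14)]
print("tray",np.mean(t,0),[np.linalg.norm(t[i]-t[i-1]) for i in range(4)],np.degrees(np.arctan2(*(t[0]-t[1])[[1,0]])))
print("dish",A(661,181,10))
hsv=cv2.cvtColor(d["color"],cv2.COLOR_RGB2HSV);m=cv2.inRange(hsv,(8,90,60),(22,255,255));m[:230]=0;m[275:]=0;m[:,:228]=0;m[:,275:]=0
cn=np.vstack([c for c in cv2.findContours(m,0,2)[0] if cv2.contourArea(c)>50]);q=cv2.minAreaRect(cn);bx=cv2.boxPoints(q)
c=[ray(d,u,v,4) for u,v in bx];print("card",np.mean(c,0),[np.linalg.norm(c[i]-c[i-1]) for i in range(4)],np.degrees(np.arctan2(*(c[0]-c[1])[[1,0]])))
P={}
for n,a in dict(spooltop=(226,224,48),knob=(427,248,54),cap=(424,388,106),noz=(222,357,98),nozbody=(200,372,75),fl=(90,447,18),fr=(470,510,18),dl=(125,292,8),dr=(475,340,8),wl=(147,98,42),wr=(512,150,42),wm=(333,124,42),wmf=(308,307,42)).items():P[n]=B(*a);print(n,P[n])
```

```text
tray [536.8 327.2  14. ] [np.float64(103.62114697426848), np.float64(176.47156905421525), np.float64(104.4859817408802), np.float64(175.5379321745988)] 101.44028754361523
dish [625.2 140.7  10. ]
card [458.3 127.    4. ] [np.float64(89.68961452126685), np.float64(89.44485060055436), np.float64(91.1293432062928), np.float64(89.06381712955965)] 171.18432563057954
spooltop [604.  -73.7  48. ]
knob [ 591.3 -158.3   54. ]
cap [ 526.1 -140.9  106. ]
noz [540.6 -61.8  98. ]
nozbody [537.  -55.9  75. ]
fl [510.7 -14.5  18. ]
fr [ 481.2 -178.8   18. ]
dl [580.5 -33.4   8. ]
dr [ 556.7 -188.3    8. ]
wl [661.9 -42.4  42. ]
wr [ 636.  -200.8   42. ]
wm [ 648.9 -123.4   42. ]
wmf [ 568.1 -108.4   42. ]
```

apply_moves(angular=[[0,0,0.11],[0,0,0.11],[0,0,0.11],[0,0,0.11],[0,0,0.11],[0,0,0.11],[0,0,0.11],[0,0,0.11],[0,0,0.11],[0,0,0.11],[0,0,0.11],[0,0,0.11],[0,0,0.11],[0,0,0.11],[0,0,0.11],[0,0,0.11],[0,0,0.11],[0,0,0.11],[0,0,0],[0,0,0]], travel=[[0.39,-0.89,0],[0.39,-0.89,0],[0.39,-0.89,0],[0.39,-0.89,0],[0.39,-0.89,0],[0.39,-0.89,0],[0.39,-0.89,0],[0.39,-0.89,0],[0.39,-0.89,0],[0.39,-0.89,0],[0.39,-0.89,0],[0.39,-0.89,0],[0.39,-0.89,0],[0.39,-0.89,0],[0.39,-0.89,0],[0.39,-0.89,0],[0.39,-0.89,0],[0.39,-0.89,0],[0,0,0],[0,0,0]], jaw=[1,1,1,1,1,1,1,1,1,1,1,1,1,1,1,1,0.7,0.7,0.7,0.7])

```text
time: 2.65
tool_pos: [535.9, -97.6, 255.9]
tcp_rot: [180.0, -0.1, 170.6]
ft_force: [-0.5, -0.5, -0.6]
finger_gap: 59.7
grip_force: 0.0
```

Run:
```python
from h import *
s=r.sense();print(s["time"],s["tool_pos"],s["tcp_rot"],s["finger_gap"],s["joint_pos"])
d=wcam(r.snapshot("wrist"),s);cv2.imwrite("pics/w0.png",d["color"][:,:,::-1]);print(d["mount"])
for n,X in dict(noz=(540,-62.5,106),cap=(526.5,-141.5,106),spool=(605,-74,48),knob=(592,-156,54)).items():print(n,proj(d,X))
```

```text
2.65 [535.89027681 -97.55909864 255.85154049] [ 1.79973223e+02 -5.83595060e-02  1.70606353e+02] 59.71201699006231 [-1.57239694e+01 -1.02666833e+00  9.41321287e+01  2.02070723e-02
  8.69554959e+01 -9.63313931e+01]
[[-1.37581847e-03 -9.51330327e-01 -3.08169947e-01  7.97961875e+01]
 [ 9.99998634e-01 -1.02640182e-03 -1.29593888e-03 -2.56480081e-01]
 [ 9.16559766e-04 -3.08171309e-01  9.51330439e-01 -1.17653169e+02]
 [ 0.00000000e+00  0.00000000e+00  0.00000000e+00  1.00000000e+00]]
noz (np.float64(288.5711415589061), np.float64(182.34127210049496))
cap (np.float64(206.61307156549344), np.float64(182.0218698048876))
spool (np.float64(280.26956869867627), np.float64(220.28826461866163))
knob (np.float64(212.86986889236806), np.float64(222.77463183970826))
```

View pics/w0.png

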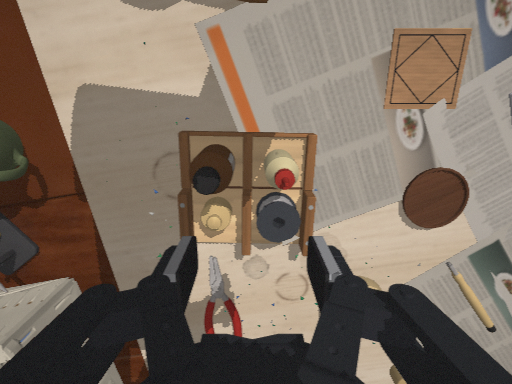

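Run:
```python
from h import *
np.set_printoptions(precision=1,suppress=True)
s=r.sense();d=wcam(r.snapshot("wrist"),s)
for n,a in dict(noz=(286,178,106),cap=(207,180,106),spool=(279.5,220,48),knob=(214,221,54),dish=(435,198,10),card=(427.5,68,4)).items():print(n,ray(d,*a))
```

```text
noz [535.3 -64.  106. ]
cap [ 524.6 -140.4  106. ]
spool [604.5 -74.5  48. ]
knob [ 590.1 -153.8   54. ]
dish [624.1 138.6  10. ]
card [457.3 128.3   4. ]
```

apply_moves(angular=[[0,0,0],[0,0,0],[0,0,0],[0,0,0],[0,0,0],[0,0,0],[0,0,0],[0,0,0],[0,0,0],[0,0,0],[0,0,0],[0,0,0],[0,0,0]], travel=[[0.03,0.43,0],[0.03,0.43,0],[0,0,-0.55],[0,0,-0.55],[0,0,-0.55],[0,0,-0.55],[0,0,-0.55],[0,0,-0.55],[0,0,-0.55],[0,0,-0.55],[0,0,-0.2],[0,0,-0.2],[0,0,0]], jaw=[0.7,0.7,0.7,0.7,0.7,0.7,0.7,0.7,0.7,0.7,0.7,0.7,0.7], force=40)

```text
time: 4.38
tool_pos: [539.6, -63.1, 65.3]
tcp_rot: [180.0, 0.1, 170.7]
ft_force: [-0.8, 0.9, 1.6]
finger_gap: 59.8
grip_force: 0.6
```

apply_moves(angular=[[0,0,0],[0,0,0],[0,0,0],[0,0,0],[0,0,0],[0,0,0]], travel=[[0,0,0],[0,0,0],[0,0,0],[0,0,0],[0,0,0],[0,0,0]], jaw=[0.3,0.3,0.3,0.3,0.3,0.3], force=40)

```text
time: 5.12
tool_pos: [541.1, -63.8, 67.1]
tcp_rot: [-180.0, 0.3, 170.6]
ft_force: [1.0, 1.3, 9.4]
finger_gap: 37.1
grip_force: 43.5
```

apply_moves(angular=[[0,0,0],[0,0,0],[0,0,0],[0,0,0],[0,0,0],[0,0,0],[0,0,0],[0,0,0],[0,0,0],[0,0,0],[0,0,0],[0,0,0],[0,0,0],[0,0,0],[0,0,0],[0,0,0],[0,0,0],[0,0,0],[0,0,0],[0,0,0]], travel=[[0,0,0.4],[0,0,0.7],[0,0,0.7],[0,0,0.7],[0,0,0.7],[-0.02,0.4,0],[-0.02,0.8,0],[-0.02,0.8,0],[-0.02,0.8,0],[-0.02,0.8,0],[-0.02,0.8,0],[-0.02,0.8,0],[-0.02,0.8,0],[-0.02,0.8,0],[-0.02,0.8,0],[-0.02,0.8,0],[-0.02,0.8,0],[-0.02,0.8,0],[-0.02,0.8,0],[0,0,0]], jaw=[0.3,0.3,0.3,0.3,0.3,0.3,0.3,0.3,0.3,0.3,0.3,0.3,0.3,0.3,0.3,0.3,0.3,0.3,0.3,0.3])

```text
time: 7.62
tool_pos: [525.6, 370.9, 190.8]
tcp_rot: [-180.0, -0.1, 170.8]
ft_force: [0.0, 0.8, -1.1]
finger_gap: 37.2
grip_force: 40.3
```

Run:
```python
from h import *
s=r.sense();d=wcam(r.snapshot("wrist"),s);cv2.imwrite("pics/w1.png",d["color"][:,:,::-1]);print(s["tool_pos"],s["tcp_rot"],s["finger_gap"])
ex,ey=np.array([.98,.198,0]),np.array([-.198,.98,0]);c=np.array([536.8,327.2,14])
print([np.round(proj(d,c+a*55*ex+b*90*ey)) for a in(-1,1) for b in(-1,1)])
```

```text
[525.55772049 370.87518757 190.79150129] [-1.79959274e+02 -1.14552017e-01  1.70809942e+02] 37.19790275711407
[array([117., 176.]), array([276., 114.]), array([163., 260.]), array([309., 210.])]
```

View pics/w1.png

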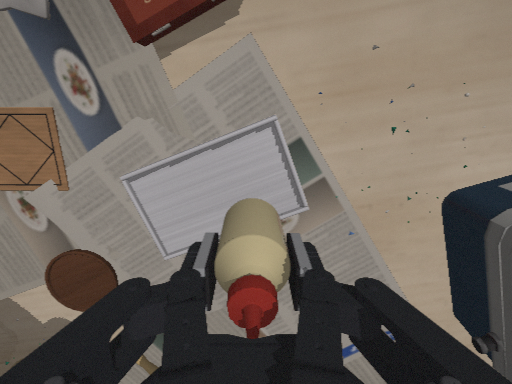

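apply_moves(angular=[[0,0,0],[0,0,0],[0,0,0],[0,0,0],[0,0,0],[0,0,0],[0,0,0],[0,0,0],[0,0,0],[0,0,0]], travel=[[0,0,-0.5],[0,0,-0.7],[0,0,-0.7],[0,0,-0.6],[0,0,-0.4],[0,0,-0.15],[0,0,-0.1],[0,0,0],[0,0,0],[0,0,0]], jaw=[0.3,0.3,0.3,0.3,0.3,0.3,0.3,0.3,0.3,0.3])

```text
time: 8.93
tool_pos: [527.8, 368.8, 67.0]
tcp_rot: [180.0, 0.0, 170.6]
ft_force: [0.0, 0.5, -0.8]
finger_gap: 37.1
grip_force: 40.3
```

apply_moves(angular=[[0,0,0],[0,0,0],[0,0,0],[0,0,0],[0,0,0],[0,0,0],[0,0,0],[0,0,0],[0,0,0],[0,0,0]], travel=[[0,0,0],[0,0,0],[0,0,0],[0,0,0],[0,0,0.4],[0,0,0.7],[0,0,0.7],[0,0,0.7],[0,0,0.7],[0,0,0]], jaw=[0.6,0.7,0.7,0.7,0.7,0.7,0.7,0.7,0.7,0.7])

```text
time: 10.18
tool_pos: [529.2, 369.6, 199.1]
tcp_rot: [179.7, 0.3, 170.6]
ft_force: [0.7, 0.0, -0.8]
finger_gap: 59.7
grip_force: 0.0
```

apply_moves(angular=[[0,0,0],[0,0,0],[0,0,0],[0,0,0],[0,0,0],[0,0,0],[0,0,0],[0,0,0],[0,0,0],[0,0,0],[0,0,0],[0,0,0],[0,0,0],[0,0,0],[0,0,0],[0,0,0]], travel=[[-0.01,-0.45,0],[-0.01,-0.9,0],[-0.01,-0.9,0],[-0.01,-0.9,0],[-0.01,-0.9,0],[-0.01,-0.9,0],[-0.01,-0.9,0],[-0.01,-0.9,0],[-0.01,-0.9,0],[-0.01,-0.9,0],[-0.01,-0.9,0],[-0.01,-0.9,0],[-0.01,-0.9,0],[0,-0.9,0],[0,-0.6,0],[0,0,0]], jaw=[0.7,0.7,0.7,0.7,0.7,0.7,0.7,0.7,0.7,0.7,0.7,0.7,0.7,0.75,0.75,0.75])

```text
time: 12.18
tool_pos: [520.5, -143.3, 192.6]
tcp_rot: [180.0, -0.2, 170.5]
ft_force: [0.1, 0.1, -1.3]
finger_gap: 63.9
grip_force: 0.0
```

Run:
```python
from h import *
s=r.sense();d=wcam(r.snapshot("wrist"),s);t=r.snapshot("scene");cv2.imwrite("pics/w2.png",np.hstack([d["color"][90:330,80:440],t["color"][120:360,90:450]])[:,:,::-1]);print(s["tool_pos"],s["tcp_rot"],s["finger_gap"],proj(d,(526,-141,106)),proj(d,(526,-141,8)))
```

```text
[ 520.49620138 -143.33990985  192.64888742] [ 1.79998550e+02 -1.58947543e-01  1.70467494e+02] 63.89832728920419 (np.float64(256.8475043579313), np.float64(213.74617759717)) (np.float64(255.4757040297935), np.float64(179.67023454415082))
```

View pics/w2.png

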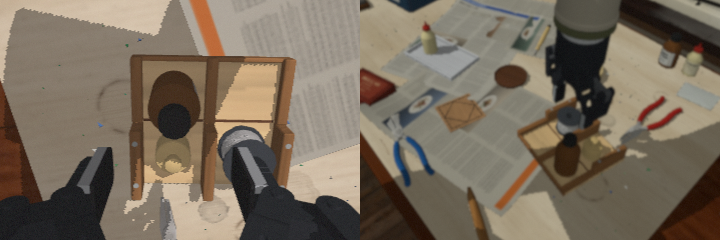

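apply_moves(angular=[[0,0,0],[0,0,0],[0,0,0],[0,0,0],[0,0,0],[0,0,0],[0,0,0],[0,0,0]], travel=[[0.11,0.06,0],[0,0,-0.6],[0,0,-0.6],[0,0,-0.6],[0,0,-0.6],[0,0,-0.5],[0,0,-0.34],[0,0,0]], jaw=[0.75,0.75,0.75,0.75,0.75,0.75,0.75,0.75])

```text
time: 13.28
tool_pos: [525.9, -138.2, 63.6]
tcp_rot: [180.0, -0.1, 170.7]
ft_force: [0.2, 0.3, -0.5]
finger_gap: 63.9
grip_force: 0.0
```

apply_moves(angular=[[0,0,0],[0,0,0],[0,0,0],[0,0,0],[0,0,0],[0,0,0]], travel=[[0,0,0],[0,0,0],[0,0,0],[0,0,0],[0,0,0],[0,0,0]], jaw=[0.4,0.4,0.4,0.4,0.4,0.4])

```text
time: 14.02
tool_pos: [527.5, -139.4, 65.8]
tcp_rot: [-180.0, 0.1, 170.6]
ft_force: [-0.4, 0.4, 6.3]
finger_gap: 47.1
grip_force: 41.5
```

apply_moves(angular=[[0,0,0],[0,0,0],[0,0,0],[0,0,0],[0,0,0],[0,0,0],[0,0,0],[0,0,0],[0,0,0],[0,0,0],[0,0,0],[0,0,0],[0,0,0],[0,0,0],[0,0,0],[0,0,0],[0,0,0],[0,0,0],[0,0,0],[0,0,0]], travel=[[0,0,0.4],[0,0,0.7],[0,0,0.7],[0,0,0.7],[0,0,0.7],[0.03,0.4,0],[0.03,0.8,0],[0.03,0.8,0],[0.03,0.8,0],[0.03,0.8,0],[0.03,0.8,0],[0.03,0.8,0],[0.03,0.8,0],[0.03,0.8,0],[0.03,0.8,0],[0.03,0.8,0],[0.03,0.8,0],[0.03,0.8,0],[0.03,0.55,0],[0,0,0]], jaw=[0.4,0.4,0.4,0.4,0.4,0.4,0.4,0.4,0.4,0.4,0.4,0.4,0.4,0.4,0.4,0.4,0.4,0.4,0.4,0.4])

```text
time: 16.52
tool_pos: [542.4, 284.5, 191.5]
tcp_rot: [-180.0, -0.1, 170.8]
ft_force: [0.0, -0.9, -1.2]
finger_gap: 47.2
grip_force: 41.6
```

apply_moves(angular=[[0,0,0],[0,0,0],[0,0,0],[0,0,0],[0,0,0],[0,0,0],[0,0,0],[0,0,0],[0,0,0]], travel=[[0,0,-0.5],[0,0,-0.7],[0,0,-0.7],[0,0,-0.6],[0,0,-0.4],[0,0,-0.15],[0,0,-0.1],[0,0,0],[0,0,0]], jaw=[0.4,0.4,0.4,0.4,0.4,0.4,0.4,0.4,0.4])

```text
time: 17.65
tool_pos: [544.0, 283.2, 67.7]
tcp_rot: [180.0, 0.1, 170.6]
ft_force: [0.5, -0.2, -1.3]
finger_gap: 47.3
grip_force: 41.6
```

apply_moves(angular=[[0,0,0],[0,0,0],[0,0,0],[0,0,0],[0,0,0],[0,0,0],[0,0,0],[0,0,0],[0,0,0],[0,0,0],[0,0,0],[0,0,0]], travel=[[0,0,-0.07],[0,0,0],[0,0,0],[0,0,0],[0,0,0],[0,0,0],[0,0,0.4],[0,0,0.7],[0,0,0.7],[0,0,0.7],[0,0,0.7],[0,0,0]], jaw=[0.4,0.4,0.65,0.75,0.75,0.75,0.75,0.75,0.75,0.75,0.75,0.75])

```text
time: 19.15
tool_pos: [545.4, 283.8, 196.5]
tcp_rot: [179.8, 0.3, 170.6]
ft_force: [0.7, 0.5, 0.3]
finger_gap: 64.2
grip_force: 0.0
```

apply_moves(angular=[[0,0,-0.8],[0,0,-0.8],[0,0,-0.8],[0,0,-0.8],[0,0,-0.8],[0,0,-0.8],[0,0,-0.8],[0,0,-0.8],[0,0,-0.8],[0,0,-0.8],[0,0,-0.8],[0,0,-0.8],[0,0,-0.8],[0,0,-0.8],[0,0,-0.1],[0,0,0]], travel=[[0.1,-0.3,0],[0.1,-0.5,0],[0.1,-0.6,0],[0.1,-0.65,0],[0.1,-0.65,0],[0.1,-0.65,0],[0.1,-0.65,0],[0.1,-0.65,0],[0.1,-0.65,0],[0.1,-0.65,0],[0.1,-0.65,0],[0.1,-0.65,0],[0.1,-0.65,0],[0.1,-0.65,0],[0.1,-0.4,0],[0,0,0]], jaw=[0.75,0.75,0.75,0.75,0.75,0.75,0.75,0.75,1,1,1,1,1,1,1,1])

```text
time: 21.15
tool_pos: [603.3, -75.8, 191.5]
tcp_rot: [-180.0, -0.0, 80.3]
ft_force: [0.9, 0.7, 0.0]
finger_gap: 85.8
grip_force: 0.0
```

Run:
```python
from h import *
s=r.sense();d=wcam(r.snapshot("wrist"),s);t=r.snapshot("scene");cv2.imwrite("pics/w3.png",np.hstack([d["color"][60:360,80:440],t["color"][60:360,90:450]])[:,:,::-1]);print(s["time"],s["tool_pos"],s["tcp_rot"],s["finger_gap"],proj(d,(604.5,-74,48)),proj(d,(591,-155,54)))
```

```text
21.15 [603.3464475  -75.80792989 191.45390932] [-1.79963840e+02 -5.68540137e-03  8.02751517e+01] 85.81416814252484 (np.float64(253.8685428971412), np.float64(182.50460750050567)) (np.float64(254.2171955064873), np.float64(261.1409861705502))
```

View pics/w3.png

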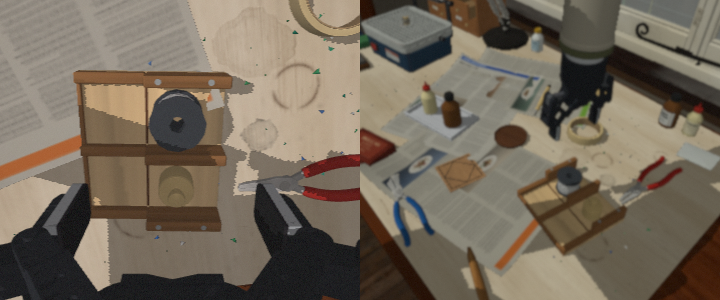

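apply_moves(angular=[[0,0,0],[0,0,0],[0,0,0],[0,0,0],[0,0,0],[0,0,0],[0,0,0],[0,0,0],[0,0,0]], travel=[[0.04,0.04,0],[0,0,-0.6],[0,0,-0.7],[0,0,-0.7],[0,0,-0.7],[0,0,-0.6],[0,0,-0.3],[0,0,-0.22],[0,0,0]], jaw=[1,1,1,1,1,1,1,1,1])

```text
time: 22.38
tool_pos: [605.0, -73.2, 39.1]
tcp_rot: [-180.0, -0.0, 80.3]
ft_force: [-0.5, -0.1, -0.0]
finger_gap: 85.5
grip_force: 0.0
```

apply_moves(angular=[[0,0,0],[0,0,0],[0,0,0],[0,0,0],[0,0,0],[0,0,0],[0,0,0]], travel=[[0,0,0],[0,0,0],[0,0,0],[0,0,0],[0,0,0],[0,0,0],[0,0,0]], jaw=[0.5,0.5,0.5,0.5,0.5,0.5,0.5], force=60)

```text
time: 23.25
tool_pos: [606.6, -73.8, 40.9]
tcp_rot: [179.8, 0.0, 80.2]
ft_force: [1.2, 0.5, 5.9]
finger_gap: 54.4
grip_force: 64.2
```

apply_moves(angular=[[0,0,0],[0,0,0],[0,0,0],[0,0,0],[0,0,0],[0,0,0],[0,0,0],[0,0,0],[0,0,0],[0,0,0],[0,0,0],[0,0,0],[0,0,0],[0,0,0]], travel=[[0,0,0.3],[0,0,0.6],[0,0,0.6],[0,0,0.6],[0.05,0.33,0],[0.06,0.7,0],[0.06,0.7,0],[0.06,0.7,0],[0.06,0.7,0],[0.06,0.7,0],[0.06,0.7,0],[0.06,0.7,0],[0,0,0],[0,0,0]], jaw=[0.5,0.5,0.5,0.5,0.5,0.5,0.5,0.5,0.5,0.5,0.5,0.5,0.5,0.5])

```text
time: 25.0
tool_pos: [622.8, 136.0, 121.6]
tcp_rot: [-179.9, 0.1, 80.3]
ft_force: [-0.3, -0.4, -3.9]
finger_gap: 54.5
grip_force: 64.2
```

Run:
```python
from h import *
s=r.sense();d=wcam(r.snapshot("wrist"),s);t=r.snapshot("top");a=cv2.resize(t["color"][165:285,195:305],None,fx=3.2,fy=3.2,interpolation=cv2.INTER_CUBIC)
cv2.imwrite("pics/w4.png",np.hstack([d["color"][:,60:460],a])[:,:,::-1]);print(s["time"],s["tool_pos"],s["tcp_rot"],s["finger_gap"])
c=np.array((624.6,139.6,10));print([np.round(proj(d,c+44*np.array(v))) for v in[(1,0,0),(-1,0,0),(0,1,0),(0,-1,0)]])
```

```text
25.0 [622.8028184  135.96612917 121.62161386] [-1.79874193e+02  5.37279264e-02  8.02842830e+01] 54.467812854431784
[array([306., 182.]), array([204., 199.]), array([245., 139.]), array([263., 237.])]
```

View pics/w4.png

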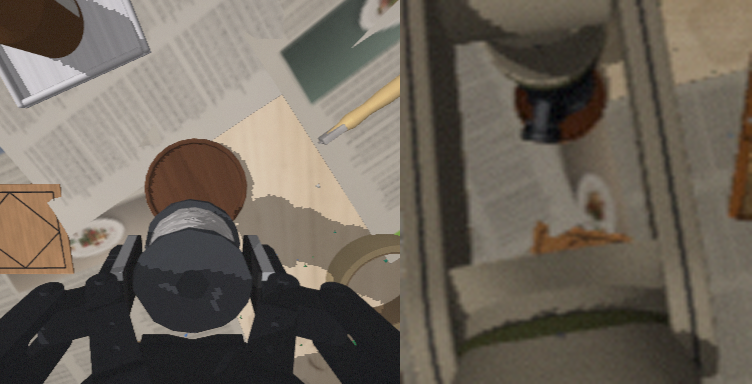

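apply_moves(angular=[[0,0,0],[0,0,0],[0,0,0],[0,0,0],[0,0,0],[0,0,0],[0,0,0],[0,0,0],[0,0,0]], travel=[[0.05,0.08,-0.2],[0,0,-0.5],[0,0,-0.5],[0,0,-0.4],[0,0,-0.25],[0,0,-0.12],[0,0,-0.1],[0,0,0],[0,0,0]], jaw=[0.5,0.5,0.5,0.5,0.5,0.5,0.5,0.5,0.5])

```text
time: 26.22
tool_pos: [626.3, 139.0, 41.0]
tcp_rot: [179.9, -0.0, 80.2]
ft_force: [-0.0, 0.7, -3.6]
finger_gap: 54.7
grip_force: 64.2
```

apply_moves(angular=[[0,0,0],[0,0,0],[0,0,0],[0,0,0],[0,0,0],[0,0,0],[0,0,0],[0,0,0],[0,0,0],[0,0,0],[0,0,0],[0,0,0],[0,0,0]], travel=[[-0.02,0,-0.05],[0,0,0],[0,0,0],[0,0,0],[0,0,0],[0,0,0],[0,0,0],[0,0,0.3],[0,0,0.6],[0,0,0.7],[0,0,0.7],[0,0,0.7],[0,0,0]], jaw=[0.5,0.5,0.7,0.8,0.9,0.9,0.9,0.9,0.9,0.9,0.9,0.9,0.9])

```text
time: 27.85
tool_pos: [627.3, 139.3, 162.7]
tcp_rot: [179.6, -0.1, 80.2]
ft_force: [0.3, -0.4, -0.0]
finger_gap: 76.8
grip_force: 0.0
```

apply_moves(angular=[[0,0,0],[0,0,0],[0,0,0],[0,0,0],[0,0,0],[0,0,0],[0,0,0],[0,0,0],[0,0,0],[0,0,0],[0,0,0],[0,0,0]], travel=[[-0.09,-0.5,0],[-0.09,-0.75,0],[-0.09,-0.75,0],[-0.09,-0.75,0],[-0.09,-0.75,0],[-0.09,-0.75,0],[-0.09,-0.75,0],[-0.09,-0.75,0],[-0.09,-0.75,0],[-0.09,-0.75,0],[0,-0.1,0],[0,0,0]], jaw=[0.9,0.9,0.9,0.75,0.75,0.75,0.75,0.75,0.75,0.75,0.75,0.75])

```text
time: 29.35
tool_pos: [588.1, -155.3, 157.2]
tcp_rot: [-179.9, -0.0, 80.2]
ft_force: [0.6, 0.2, 1.5]
finger_gap: 64.2
grip_force: 0.0
```

Run:
```python
from h import *
s=r.sense();d=wcam(r.snapshot("wrist"),s);t=r.snapshot("top");a=cv2.resize(t["color"][165:285,195:305],None,fx=3.2,fy=3.2,interpolation=cv2.INTER_CUBIC)
cv2.imwrite("pics/w5.png",np.hstack([d["color"][:,60:460],a])[:,:,::-1]);print(s["time"],s["tool_pos"],s["tcp_rot"],s["finger_gap"])
print(proj(d,(591,-155,54)));q=proj(t,(625,140,46));print((q[0]-195)*3.2+400,(q[1]-165)*3.2)
```

```text
29.35 [ 588.11700292 -155.33778226  157.19734634] [-1.79893972e+02 -2.93745710e-02  8.01774252e+01] 64.16012721695365
(np.float64(256.69616724280894), np.float64(197.69810018222609))
557.6164377182125 88.21875461001218
```

View pics/w5.png

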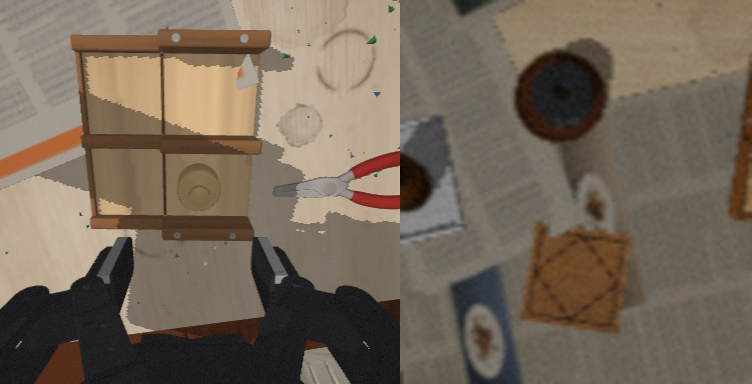

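Run:
```python
from h import *
np.set_printoptions(precision=1,suppress=True)
t=r.snapshot("top");c=t["color"][175:215,225:270].astype(int)
big=cv2.resize(t["color"][175:215,225:270],None,fx=8,fy=8,interpolation=cv2.INTER_CUBIC).astype(int)
m=((big[:,:,0]-big[:,:,2]<4)&(big.sum(2)<170)).astype(np.uint8);
n,l,st,ce=cv2.connectedComponentsWithStats(m);i=1+np.argmax(st[1:,4])
x,y,w,h,A=st[i];print(st[i],ce[i]);f=lambda u,v:(225+(u+.5)/8-.5,175+(v+.5)/8-.5)
print(ray(t,*f(*ce[i]),46),ray(t,*f(x+w/2,y+h/2),46))
cv2.imwrite("pics/s.png",np.hstack([cv2.convertScaleAbs(big[:,:,::-1].astype(np.uint8),alpha=2),cv2.merge([m*255]*3)]))
```

```text
[   93    74   150   163 17505] [167.8 154.8]
[621.  136.3  46. ] [620.7 136.2  46. ]
```

View pics/s.png

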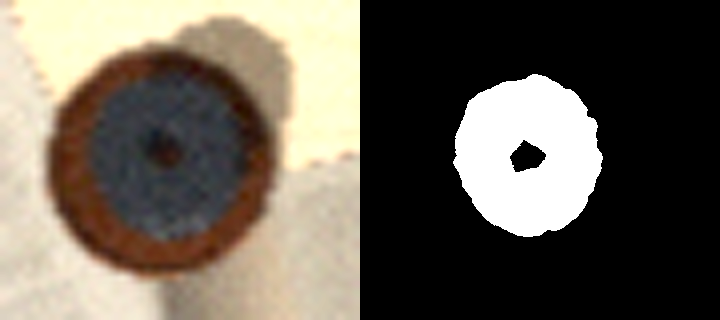

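apply_moves(angular=[[0,0,0],[0,0,0],[0,0,0],[0,0,0],[0,0,0],[0,0,0],[0,0,0]], travel=[[0.08,0,0],[0,0,-0.6],[0,0,-0.7],[0,0,-0.7],[0,0,-0.7],[0,0,-0.37],[0,0,0]], jaw=[0.75,0.75,0.75,0.75,0.75,0.75,0.75])

```text
time: 30.38
tool_pos: [591.5, -154.4, 34.3]
tcp_rot: [-179.9, -0.0, 80.3]
ft_force: [0.3, 0.4, 0.4]
finger_gap: 64.1
grip_force: 0.0
```

apply_moves(angular=[[0,0,0],[0,0,0],[0,0,0],[0,0,0],[0,0,0],[0,0,0],[0,0,0]], travel=[[0,0,0],[0,0,0],[0,0,0],[0,0,0],[0,0,0],[0,0,0],[0,0,0]], jaw=[0.3,0.3,0.3,0.3,0.3,0.3,0.3])

```text
time: 31.25
tool_pos: [593.7, -155.5, 37.6]
tcp_rot: [179.8, 0.0, 80.2]
ft_force: [-0.9, 0.6, 7.0]
finger_gap: 36.1
grip_force: 60.7
```

apply_moves(angular=[[0,0,0],[0,0,0],[0,0,0],[0,0,0],[0,0,0],[0,0,0],[0,0,0],[0,0,0],[0,0,0],[0,0,0],[0,0,0],[0,0,0],[0,0,0],[0,0,0],[0,0,0],[0,0,0],[0,0,0],[0,0,0]], travel=[[0,0,0.2],[0,0,0.4],[0,0,0.6],[0,0,0.6],[-0.2,0.42,0],[-0.29,0.6,0],[-0.29,0.6,0],[-0.29,0.6,0],[-0.29,0.6,0],[-0.29,0.6,0],[-0.29,0.6,0],[-0.29,0.6,0],[-0.29,0.6,0],[-0.29,0.6,0],[-0.29,0.6,0],[-0.29,0.6,0],[0,0,0],[0,0,0]], jaw=[0.3,0.3,0.3,0.3,0.3,0.3,0.3,0.3,0.3,0.3,0.3,0.3,0.3,0.3,0.3,0.3,0.3,0.3])

```text
time: 33.5
tool_pos: [455.9, 125.8, 106.9]
tcp_rot: [-180.0, 0.0, 80.3]
ft_force: [0.0, -0.2, -2.4]
finger_gap: 36.0
grip_force: 60.3
```

Run:
```python
from h import *
s=r.sense();d=wcam(r.snapshot("wrist"),s);t=r.snapshot("scene");a=cv2.resize(t["color"][150:270,135:245],None,fx=3.2,fy=3.2,interpolation=cv2.INTER_CUBIC)
cv2.imwrite("pics/w6.png",np.hstack([d["color"][:,60:460],a])[:,:,::-1]);print(s["time"],s["tool_pos"],s["tcp_rot"],s["finger_gap"],s["ft_force"])
p=s["tool_pos"];print("tcp top",proj(d,(p[0],p[1],p[2]+17)),"card",proj(d,(457.8,127.6,4)))
```

```text
33.5 [455.91476836 125.77030202 106.93003008] [-1.79964519e+02  2.55291967e-02  8.02950495e+01] 35.959906751174636 [ 0.01668039 -0.2424291  -2.43978487]
tcp top (np.float64(254.2386699430496), np.float64(294.33094862543277)) card (np.float64(255.04879797819953), np.float64(196.20223686369877))
```

View pics/w6.png

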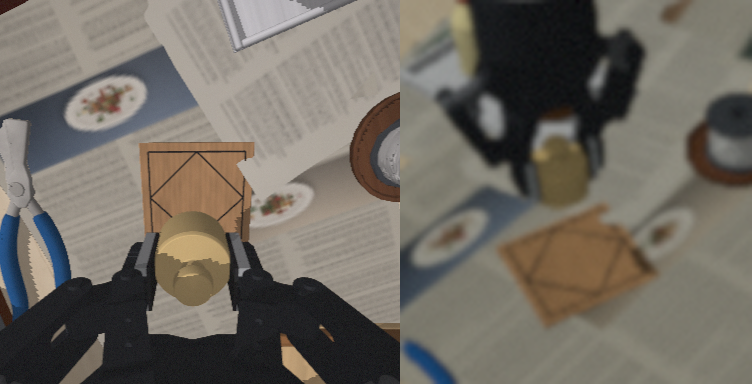

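apply_moves(angular=[[0,0,0],[0,0,0],[0,0,0],[0,0,0],[0,0,0],[0,0,0],[0,0,0],[0,0,0]], travel=[[0.05,-0.03,-0.2],[0,0,-0.5],[0,0,-0.5],[0,0,-0.35],[0,0,-0.2],[0,0,-0.1],[0,0,0],[0,0,0]], jaw=[0.3,0.3,0.3,0.3,0.3,0.3,0.3,0.3])

```text
time: 34.6
tool_pos: [459.2, 124.6, 34.0]
tcp_rot: [179.9, -0.0, 80.2]
ft_force: [0.1, -0.3, -2.8]
finger_gap: 35.9
grip_force: 60.3
```

Lower 2 mm more, release, rise, then turn back for the bottle.

apply_moves(angular=[[0,0,0],[0,0,0],[0,0,0],[0,0,0],[0,0,0],[0,0,0],[0,0,0],[0,0,0],[0,0,0],[0,0,0],[0,0,0],[0,0,0],[0,0,0],[0,0,0]], travel=[[0,0,-0.06],[0,0,0],[0,0,0],[0,0,0],[0,0,0],[0,0,0],[0,0,0],[0,0,0.3],[0,0,0.7],[0,0,0.7],[0,0,0.8],[0,0,0.8],[0,0,0.8],[0,0,0]], jaw=[0.3,0.3,0.5,0.65,0.75,0.75,0.75,0.75,0.75,0.75,0.75,0.75,0.75,0.75])

```text
time: 36.35
tool_pos: [460.7, 124.9, 199.3]
tcp_rot: [179.6, -0.1, 80.2]
ft_force: [-1.1, -0.7, -1.0]
finger_gap: 64.0
grip_force: 0.0
```

apply_moves(angular=[[0,0,0.9],[0,0,0.9],[0,0,0.9],[0,0,0.9],[0,0,0.9],[0,0,0.9],[0,0,0.9],[0,0,0.9],[0,0,0.9],[0,0,0.9],[0,0,0.9],[0,0,0.9],[0,0,0.5],[0,0,0]], travel=[[0.17,0.3,0],[0.17,0.3,0],[0.17,0.3,0],[0.17,0.3,0],[0.17,0.3,0],[0.17,0.3,0],[0.17,0.3,0],[0.17,0.3,0],[0.17,0.3,0],[0.17,0.3,0],[0.17,0.3,0],[0.17,0.3,0],[0.11,0.3,0],[0,0.06,0]], jaw=[0.75,0.75,0.75,0.75,0.75,0.75,0.75,0.75,0.75,0.75,0.75,0.75,0.75,0.75])

```text
time: 38.1
tool_pos: [544.3, 283.3, 194.4]
tcp_rot: [-180.0, -0.1, 170.7]
ft_force: [0.0, -0.3, -0.3]
finger_gap: 63.9
grip_force: 0.0
```

Run:
```python
from h import *
s=r.sense();d=wcam(r.snapshot("wrist"),s);t=r.snapshot("scene");a=cv2.resize(t["color"][150:270,135:255],None,fx=3.2,fy=3.2,interpolation=cv2.INTER_CUBIC)
cv2.imwrite("pics/w7.png",np.hstack([d["color"][:,60:460],a])[:,:,::-1]);print(s["time"],s["tool_pos"],s["tcp_rot"],s["finger_gap"])
print("cap",proj(d,(545.4,283.8,103)),"knob",proj(d,(457.8,127.6,50)),"noz",proj(d,(529,369.5,103)))
q=proj(t,(457.8,127.6,50));print((q[0]-135)*3.2+400,(q[1]-150)*3.2)
```

```text
38.1 [544.28516214 283.27365888 194.38716916] [-1.79968202e+02 -5.85900258e-02  1.70650458e+02] 63.86254516210517
cap (np.float64(253.63406147159768), np.float64(206.49869468187282)) knob (np.float64(65.93158678167015), np.float64(121.819288789221)) noz (np.float64(362.4604048312176), np.float64(169.04253669762306))
565.1091611176638 215.81458489597455
```

View pics/w7.png

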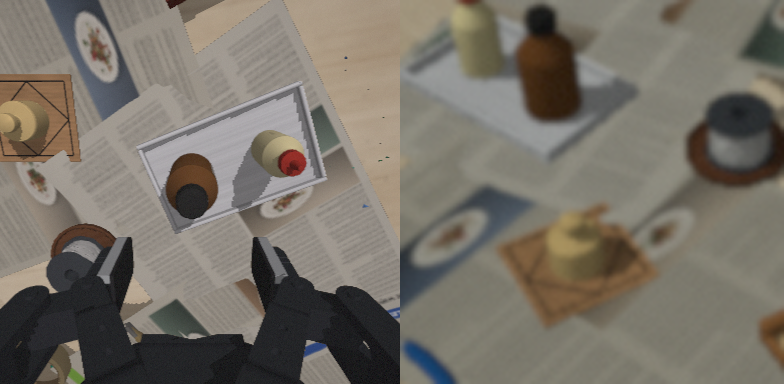

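apply_moves(angular=[[0,0,0],[0,0,0],[0,0,0],[0,0,0],[0,0,0],[0,0,0],[0,0,0],[0,0,0]], travel=[[0,0,-0.4],[0,0,-0.6],[0,0,-0.6],[0,0,-0.6],[0,0,-0.6],[0,0,-0.3],[0,0,-0.2],[0,0,0]], jaw=[0.75,0.75,0.75,0.75,0.75,0.75,0.75,0.75], force=40)

```text
time: 39.2
tool_pos: [544.5, 282.8, 62.8]
tcp_rot: [-180.0, -0.0, 170.6]
ft_force: [1.0, 0.1, 0.6]
finger_gap: 63.9
grip_force: 0.0
```

apply_moves(angular=[[0,0,0],[0,0,0],[0,0,0],[0,0,0],[0,0,0],[0,0,0]], travel=[[0,0,0],[0,0,0],[0,0,0],[0,0,0],[0,0,0],[0,0,0]], jaw=[0.4,0.4,0.4,0.4,0.4,0.4])

```text
time: 39.95
tool_pos: [545.4, 283.2, 64.2]
tcp_rot: [179.9, 0.1, 170.6]
ft_force: [0.2, -0.8, 6.4]
finger_gap: 47.2
grip_force: 41.5
```

apply_moves(angular=[[0,0,0],[0,0,0],[0,0,0],[0,0,0],[0,0,0],[0,0,0],[0,0,0],[0,0,0],[0,0,0],[0,0,0],[0,0,0],[0,0,0],[0,0,0],[0,0,0],[0,0,0],[0,0,0],[0,0,0],[0,0,0],[0,0,0],[0,0,0]], travel=[[0,0,0.4],[0,0,0.7],[0,0,0.7],[0,0,0.7],[0,0,0.7],[-0.03,-0.4,0],[-0.03,-0.8,0],[-0.03,-0.8,0],[-0.03,-0.8,0],[-0.03,-0.8,0],[-0.03,-0.8,0],[-0.03,-0.8,0],[-0.03,-0.8,0],[-0.03,-0.8,0],[-0.03,-0.8,0],[-0.03,-0.8,0],[-0.03,-0.8,0],[-0.03,-0.8,0],[-0.03,-0.55,0],[0,0,0]], jaw=[0.4,0.4,0.4,0.4,0.4,0.4,0.4,0.4,0.4,0.4,0.4,0.4,0.4,0.4,0.4,0.4,0.4,0.4,0.4,0.4])

```text
time: 42.45
tool_pos: [526.2, -140.8, 189.4]
tcp_rot: [-180.0, -0.1, 170.5]
ft_force: [-0.2, 0.3, -1.7]
finger_gap: 47.4
grip_force: 41.6
```

Run:
```python
from bench import r
s=r.sense();print(s["tool_pos"],s["qd"].round(2))
```

```text
[ 526.21235897 -140.79521162  189.41377698] [ 2.17 -0.4   0.01  1.    0.42  1.45]
```

apply_moves(angular=[[0,0,0],[0,0,0],[0,0,0],[0,0,0],[0,0,0],[0,0,0],[0,0,0],[0,0,0]], travel=[[0,0,-0.4],[0,0,-0.7],[0,0,-0.7],[0,0,-0.6],[0,0,-0.4],[0,0,-0.2],[0,0,0],[0,0,0]], jaw=[0.4,0.4,0.4,0.4,0.4,0.4,0.4,0.4])

```text
time: 43.45
tool_pos: [528.6, -139.3, 72.1]
tcp_rot: [-180.0, 0.1, 170.6]
ft_force: [-0.2, -0.2, -1.7]
finger_gap: 47.1
grip_force: 41.6
```

apply_moves(angular=[[0,0,0],[0,0,0],[0,0,0],[0,0,0]], travel=[[-0.03,-0.03,-0.06],[0,0,-0.06],[0,0,0],[0,0,0]], jaw=[0.4,0.4,0.4,0.4])

```text
time: 43.95
tool_pos: [527.2, -140.7, 67.3]
tcp_rot: [-180.0, 0.1, 170.6]
ft_force: [-1.8, 0.0, 5.6]
finger_gap: 47.3
grip_force: 41.7
```

Contact felt (force changed sign). Release, rise, go to the nozzle bottle.

apply_moves(angular=[[0,0,0],[0,0,0],[0,0,0],[0,0,0],[0,0,0],[0,0,0],[0,0,0],[0,0,0],[0,0,0],[0,0,0],[0,0,0]], travel=[[0,0,0],[0,0,0],[0,0,0],[0,0,0],[0,0,0],[0,0,0.4],[0,0,0.7],[0,0,0.7],[0,0,0.7],[0,0,0.7],[0,0,0]], jaw=[0.6,0.7,0.7,0.7,0.7,0.7,0.7,0.7,0.7,0.7,0.7])

```text
time: 45.32
tool_pos: [528.6, -141.0, 198.6]
tcp_rot: [-179.9, 0.4, 170.6]
ft_force: [0.8, 0.1, -0.1]
finger_gap: 59.5
grip_force: 0.0
```

apply_moves(angular=[[0,0,0],[0,0,0],[0,0,0],[0,0,0],[0,0,0],[0,0,0],[0,0,0],[0,0,0],[0,0,0],[0,0,0],[0,0,0],[0,0,0],[0,0,0],[0,0,0],[0,0,0],[0,0,0],[0,0,0]], travel=[[0.01,0.45,0],[0.01,0.9,0],[0.01,0.9,0],[0,0.9,0],[0,0.9,0],[0,0.9,0],[0,0.9,0],[0,0.9,0],[0,0.9,0],[0,0.9,0],[0,0.9,0],[0,0.9,0],[0,0.9,0],[0,0.9,0],[0,0.6,0],[0,0,0],[0,0,0]], jaw=[0.7,0.7,0.7,0.7,0.7,0.7,0.7,0.7,0.7,0.7,0.7,0.7,0.7,0.7,0.7,0.7,0.7])

```text
time: 47.45
tool_pos: [526.9, 369.4, 193.1]
tcp_rot: [-179.9, -0.1, 170.7]
ft_force: [0.5, -0.8, -0.1]
finger_gap: 59.8
grip_force: 0.0
```

Run:
```python
from h import *
s=r.sense();t=r.snapshot("top");d=r.snapshot("wrist");a=cv2.resize(t["color"][165:255,285:385],None,fx=3.8,fy=3.8,interpolation=cv2.INTER_CUBIC)
cv2.imwrite("pics/w8.png",np.hstack([d["color"][:342,60:460],a])[:,:,::-1]);print(s["time"],s["tool_pos"],s["finger_gap"])
```

```text
47.45 [526.85686712 369.42243499 193.11297419] 59.84658218038492
```

View pics/w8.png

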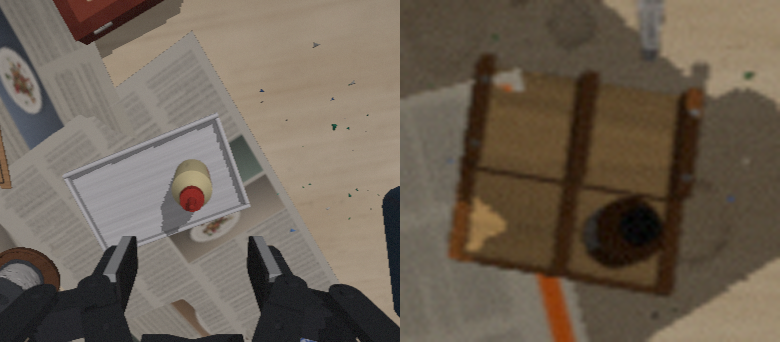

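apply_moves(angular=[[0,0,0],[0,0,0],[0,0,0],[0,0,0],[0,0,0],[0,0,0],[0,0,0],[0,0,0]], travel=[[0,0,-0.4],[0,0,-0.6],[0,0,-0.6],[0,0,-0.6],[0,0,-0.6],[0,0,-0.3],[0,0,-0.17],[0,0,0]], jaw=[0.7,0.7,0.7,0.7,0.7,0.7,0.7,0.7])

```text
time: 48.55
tool_pos: [527.9, 369.6, 63.4]
tcp_rot: [-180.0, -0.0, 170.6]
ft_force: [0.3, 0.4, 0.2]
finger_gap: 59.9
grip_force: 0.0
```

apply_moves(angular=[[0,0,0],[0,0,0],[0,0,0],[0,0,0],[0,0,0],[0,0,0]], travel=[[0,0,0],[0,0,0],[0,0,0],[0,0,0],[0,0,0],[0,0,0]], jaw=[0.3,0.3,0.3,0.3,0.3,0.3])

```text
time: 49.3
tool_pos: [528.6, 370.1, 64.8]
tcp_rot: [179.9, 0.1, 170.6]
ft_force: [-0.5, -0.7, 4.9]
finger_gap: 37.2
grip_force: 40.0
```

apply_moves(angular=[[0,0,0],[0,0,0],[0,0,0],[0,0,0],[0,0,0],[0,0,0],[0,0,0],[0,0,0],[0,0,0],[0,0,0],[0,0,0],[0,0,0],[0,0,0],[0,0,0],[0,0,0],[0,0,0],[0,0,0],[0,0,0],[0,0,0],[0,0,0]], travel=[[0,0,0.4],[0,0,0.7],[0,0,0.7],[0,0,0.7],[0,0,0.7],[0.02,-0.4,0],[0.02,-0.8,0],[0.02,-0.8,0],[0.02,-0.8,0],[0.02,-0.8,0],[0.02,-0.8,0],[0.02,-0.8,0],[0.02,-0.8,0],[0.02,-0.8,0],[0.02,-0.8,0],[0.02,-0.8,0],[0.02,-0.8,0],[0.02,-0.8,0],[0.02,-0.8,0],[0,0,0]], jaw=[0.3,0.3,0.3,0.3,0.3,0.3,0.3,0.3,0.3,0.3,0.3,0.3,0.3,0.3,0.3,0.3,0.3,0.3,0.3,0.3])

```text
time: 51.8
tool_pos: [537.8, -64.6, 190.2]
tcp_rot: [-180.0, -0.1, 170.5]
ft_force: [0.5, 0.8, -0.9]
finger_gap: 37.3
grip_force: 40.1
```

apply_moves(angular=[[0,0,0],[0,0,0],[0,0,0],[0,0,0],[0,0,0],[0,0,0],[0,0,0],[0,0,0]], travel=[[0,0,-0.4],[0,0,-0.7],[0,0,-0.7],[0,0,-0.6],[0,0,-0.4],[0,0,-0.2],[0,0,0],[0,0,0]], jaw=[0.3,0.3,0.3,0.3,0.3,0.3,0.3,0.3])

```text
time: 52.8
tool_pos: [539.8, -62.4, 72.5]
tcp_rot: [-180.0, 0.1, 170.6]
ft_force: [0.5, -0.1, -0.4]
finger_gap: 37.2
grip_force: 40.2
```

apply_moves(angular=[[0,0,0],[0,0,0],[0,0,0],[0,0,0]], travel=[[0,-0.03,-0.06],[0,0,-0.06],[0,0,0],[0,0,0]], jaw=[0.3,0.3,0.3,0.3])

```text
time: 53.3
tool_pos: [539.8, -63.8, 67.7]
tcp_rot: [-180.0, 0.1, 170.6]
ft_force: [-1.7, 0.1, 5.6]
finger_gap: 37.3
grip_force: 40.4
```

apply_moves(angular=[[0,0,0],[0,0,0],[0,0,0],[0,0,0],[0,0,0],[0,0,0],[0,0,0],[0,0,0],[0,0,0],[0,0,0],[0,0,0],[0,0,0],[0,0,0]], travel=[[0,0,0],[0,0,0],[0,0,0],[0,0,0],[0,0,0],[0,0,0.4],[0,0,0.7],[0,0,0.7],[0,0,0.7],[0,0,0.7],[-0.5,0.5,0.5],[-0.5,0.5,0.5],[0,0,0]], jaw=[0.6,0.7,0.7,0.7,0.7,0.7,0.7,0.7,0.7,0.7,0.7,0.7,0.7])

```text
time: 54.92
tool_pos: [499.5, -22.7, 238.0]
tcp_rot: [180.0, 0.3, 170.7]
ft_force: [1.0, 0.1, -0.9]
finger_gap: 60.0
grip_force: 0.0
```

Run:
```python
from h import *
np.set_printoptions(precision=1,suppress=True)
s=r.sense();d=wcam(r.snapshot("wrist"),s);print(s["time"],s["tool_pos"])
hsv=cv2.cvtColor(d["color"],cv2.COLOR_RGB2HSV);x,y=np.round(proj(d,(538.5,-63,104))).astype(int);print(x,y)
m=cv2.inRange(hsv,(0,170,80),(8,255,255))|cv2.inRange(hsv,(172,170,80),(180,255,255))
_,_,st,ce=cv2.connectedComponentsWithStats(m)
for a,c in zip(st[1:],ce[1:]):
    if a[4]>40:print(a,ray(d,*c,98))
x,y=np.round(proj(d,(526,-141,106))).astype(int);print(x,y)
m=cv2.inRange(hsv,(0,0,0),(180,255,45));w=np.zeros_like(m);w[max(y-35,0):y+35,max(x-35,0):x+35]=1
_,_,st,ce=cv2.connectedComponentsWithStats(m*w)
for a,c in zip(st[1:],ce[1:]):
    if a[4]>60:print(a,ray(d,*c,106))
```

```text
54.925 [499.5 -22.7 238. ]
218 232
[209 216  20  20 311] [534.3 -62.4  98. ]
137 233
[125 215  31  29 668] [ 521.8 -136.7  106. ]
```

```bash
python3 -c "
from bench import r
print(r.hand_in())"
```

```text
the job is handed in; nothing more can be done
None
```

I handed the job in at about 55 s. By my last measurements the bottles are back in their rack compartments within about 5 mm, the spool is about 5 mm off the dish centre, and the weight looks centred on the card. The hand-in returned no verdict.

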